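Stand the knocked-over rinse bottles back in the row

TASK

Two rinse bottles have been knocked over in the coin-cleaning tray. Stand each one upright, centred on the round mark of its own cap colour, in the row with the other bottles under the lamp bar; set them down gently rather than dropping them. Do not shift or tip the two bottles already standing, the jar or the mug.

Things in the scene. Friction and masses are not known exactly. Their poses are not given: they have to be found in the camera images.
- blue_bottle: square white bottle with blue screw cap and band, lying on one flat side on the tray floor to the robot's right of the row, cap pointing away from the row. Body 48 by 48 mm, straight up to 88 mm from the base, then a shoulder to a cap 30 mm in diameter from 104 to 130 mm. 0.12 to 0.24 kg. Origin: centre of its base; z runs from base to cap (level now, vertical when standing).
- orange_bottle: square white bottle with orange screw cap and band, lying on one flat side on the tray floor to the robot's right of the row, cap pointing away from the row. Body 48 by 48 mm, straight up to 88 mm from the base, then a shoulder to a cap 30 mm in diameter from 104 to 130 mm. 0.12 to 0.24 kg. Origin: centre of its base; z runs from base to cap (level now, vertical when standing).
- blue_mark: flat blue round mark, 68 mm in diameter, flush with the tray floor, in one of the four places of the row: here the blue-capped bottle belongs, turned any way. Origin: its centre, on the tray floor.
- orange_mark: flat orange round mark, 68 mm in diameter, flush with the tray floor, in one of the four places of the row: here the orange-capped bottle belongs, turned any way. Origin: its centre, on the tray floor.
- tray: fixed grey tray, 280 (x) by 450 (y) mm, floor 6 mm thick, rim 14 mm high, 6 mm thick (heights over the bench). Its x axis points roughly to the robot's left, its y axis roughly back to the robot. The row of four places runs along its y at tray x = +90 mm, at y = -127.5, -42.5, 42.5, 127.5 mm. Origin: centre of its underside, on the bench.
- lamp (a point): middle of the underside of the lamp bar fixed over the row, 253 mm above the bench, at tray x = +115, y = 0. The bar is 22 mm wide in x, 16 mm high, runs along the tray's y, on two upright posts 12 mm in diameter at tray y = -215 and +215 mm. Axes as the tray's.
- amber_bottle: standing amber glass bottle with a black cap, 48 mm in diameter, 150 mm high, in one place of the row; leave alone. Origin: centre of its base, z up.
- green_bottle: standing green glass bottle with a white cap, 48 mm in diameter, 125 mm high, in one place of the row; leave alone. Origin: centre of its base, z up.
- jar: grey jar with a black lid, 68 mm in diameter, 90 mm high, on the bench to the left of the tray as the robot sees it; leave alone. Origin: centre of its base, z up.
- mug: white mug, 82 mm in diameter, 95 mm high, on the bench to the right of the tray as the robot sees it; leave alone. Origin: centre of its base; the handle is on its +y side.
Not all that is in view belongs to the job. Leave any red or yellow look-alike of the blue_bottle alone.

How it is judged (in metres and radians):
At the end, for the whole second after the job is handed in: Each knocked-over bottle stands upright (within 0.1 rad), at rest on the tray floor, its base centred within 15 mm of the mark of its cap colour; the amber and green bottles, the jar and the mug stand upright within 25 mm of where they were (angle between each of blue_bottle, orange_bottle, amber_bottle, green_bottle, jar, mug's own z axis and vertical below 0.1 rad and horizontal distance between blue_bottle and blue_mark below 0.015 m and z of blue_bottle in the frame of blue_mark between -0.006 and 0.006 m and linear speed of each of blue_bottle, orange_bottle below 0.02 m/s and angular speed of each of blue_bottle, orange_bottle below 0.2 rad/s and horizontal distance between orange_bottle and orange_mark below 0.015 m and z of orange_bottle in the frame of orange_mark between -0.006 and 0.006 m and distance of each of amber_bottle, green_bottle, jar, mug from where it was at the start of the episode below 0.025 m); the robot touches nothing.
It fails at once if a standing container or the mug is tipped or shifted (over 0.3 rad or 25 mm) (angle between any of amber_bottle, green_bottle, jar, mug's own z axis and vertical above 0.3 rad or distance of any of amber_bottle, green_bottle, jar, mug from where it was at the start of the episode above 0.025 m).
It fails at once if a bottle is rammed onto the tray (contact over 60 N) (contact force between any of blue_bottle, orange_bottle and tray above 60 N).
It fails at once if a bottle is dropped: it falls freely at over 0.5 m/s (a drop of about 20 mm or more) ((contact force between the fingers and blue_bottle below 0.1 N and linear speed of blue_bottle above 0.5 m/s and height (world z) of blue_bottle above 0.012 m) or (contact force between the fingers and orange_bottle below 0.1 N and linear speed of orange_bottle above 0.5 m/s and height (world z) of orange_bottle above 0.012 m)).
It also fails if it takes over 72 s, if anything falls off the work surface, if the arm or the gripper's body presses on something with over 40 N, if the wrist force passes 120 N, or if a joint passes its speed limit or range.

ROBOT

A 6-joint arm with a two-finger parallel gripper is mounted at the origin on the work surface. World frame = base frame: x ahead of the robot, y to its left, z up, the work surface at z = 0. Lengths are in mm, angles in rad, forces in N, time in s.
With the tool pointing down it reaches from about 350 to 975 mm from the base axis. Payload 7.1 kg.
Tool frame: the origin (TCP) lies midway between the tips of the shut fingers; the grasp point (between the pads) lies 19 mm behind it; z points along the fingers, y is the line along which they close (so a half turn about z gives the same grasp; the last joint's range is limited). The gripper opens to 88 mm and grips with 3 to 60 N. Pads are 20 mm wide; open, the fingers measure 115 mm over their backs; the gripper's body (75 mm by 178 mm) begins 61 mm behind the grasp point.
Start: joints at [1.225, 0.423, 1.63, -0, 1.089, -0.019], TCP at [200.602, 591.915, 222.675] pointing down, gripper open.
Joint ranges: [-3, 3], [-0.9, 2.11], [0.09, 2.58], [-1.31, 4.45], [0.11, 2.69], [-2.54, 2.54]. Speed limits (rad/s): [2.39, 2.39, 3.01, 3.14, 3.14, 3.14].

INTERFACE

Orientations are given as a rotation vector (axis times angle).
In Python, from workcell import ctrl gives the robot as it stands. The module is installed in compiled form; this text tells all that it offers.
- The arm moves only by the tool apply_moves, never from a script. Its argument "targets" is a list of rows, each a list of 3 entries, a list of its own where there are three numbers: the opening, from -1 (shut) to 1 (fully open), then the shift along the tool's x, y, z normalised to -1 to 1, where 1 is 5 cm, then the turn, a rotation vector about the tool's x, y, z normalised to -1 to 1, where 1 is 90 degrees. In form: [[jaw, [x, y, z], [wx, wy, wz]], ...]. A call has 1 to 8 rows; each row shifts and turns the commanded pose from where the row before left it, along the tool's axes as they then stand; what a row does not reach is not made up. A row lasts 1/8 s, in which the tool goes at most 62.5 mm and 10.7 degrees, less where a joint would pass 70% of its speed; a pose out of reach is approached as far as the arm can. A call with a number of a shift or a turn outside -1 to 1 is refused whole. A call with a gripper value outside its range is refused whole. The fingers move at their own pace and stop on an object; the grip force is fixed at half the most. Time passes only in rows, so rows that do not move let the fingers close. It gives the time, the measured TCP pose, the force, the opening and the grip force at its end, in the units of the state.
- ctrl.get_obs(): the state, without advancing time (a new reading comes with each control period).
- ctrl.get_image(name): name is "side" or "top"; returns a dict with "pixels" (480x640x3 uint8, blue, green, red), "camera_matrix" (3x3 intrinsics, pixels), "view" (4x4, takes a point from world to camera coordinates). Camera axes: x right, y down, z forward; pixel columns grow to the right and rows downward; lengths in mm; the calibration is good to about 2 mm. A picture is of the moment at which its call begins. There is no depth.
- ctrl.close_job(): hands the job in; it is judged then, once.
Trained networks look in the newest picture that a camera, given by its name, has taken for a name from the list of things; names that differ only in an ending like _2 or _b are one class to them, and where a whole thing is asked for, a point or a joint stands for the part that bears it (a point fixed in the world has none). Each returns a list of dicts, best first, with "score" (0 to 1); they miss things now and then, are a little off and sometimes report something else, mostly with a low value. They report only what shows in the picture. A call takes as long as a camera call. They do not tell look-alikes from the thing itself.
- ctrl.masks_of(label, camera): "region" (480x640 bool, what is visible of it) and "bbox" ([left, top, right, bottom] in pixels, round what is visible of it).
- ctrl.pinpoint(label, camera): "xy" ([column, row] in pixels: a listed point, or the origin of a listed thing).
The state is a dict: "t": time; "qpos": joint angles; "qvel": joint speeds; "joint_torque": joint torques, N m; "ee_pos": TCP position; "orientation": TCP orientation; "ft_force": force on the tool from outside, world axes, zero at the start; "moment": the same for the moment, N m; "width": finger opening in mm; "grasp_force": force on a finger pad.
Only numpy, scipy, OpenCV 4.12 (cv2) and the standard library are available. Lean on these libraries where they do the work, as an engineer would, in place of code of your own. Each camera call takes 0.05 s, during which the arm holds its last target. There are 200 camera calls.

## Working session

There is one attempt and no reset: what is moved stays moved. The work goes in short steps, Python scripts to look and compute and a tool call to move; the robot and the scene stay as the last step left them, time stands still between calls to the robot, and variables do not carry over. Pictures are saved under pics/ and viewed, at most 10 in all, crops included, and the job is handed in when it is done.

Besides the shell and the picture viewer there is one more tool, called after ">>>" as name(argument=value, ...), one argument or row to a line, values as JSON. apply_moves: Moves the arm, as the interface text tells. Scaled input: -1 to 1 covers 5 cm each way for a shift and 90 degrees each way for a turn. Its arguments: {"type":"object","properties":{"targets":{"type":"array"}},"required":["targets"]}

```bash
mkdir -p pics
cat > h.py <<'E'
import numpy as np, cv2
from workcell import ctrl
def proj(im,p):
    V=np.array(im["view"]);c=V[:3,:3]@np.array(p,float)+V[:3,3];u=np.array(im["camera_matrix"])@c;return u[:2]/u[2]
def back(im,uv,z):
    V=np.array(im["view"]);K=np.array(im["camera_matrix"]);R=V[:3,:3];o=-R.T@V[:3,3]
    d=R.T@np.linalg.inv(K)@np.array([uv[0],uv[1],1.]);return o+d*(z-o[2])/d[2]
E
python3 - <<'E'
from h import *
np.set_printoptions(precision=1,suppress=True)
for n in ("side","top"):
    im=ctrl.get_image(n);cv2.imwrite(f"pics/{n}0.png",im["pixels"])
    V=np.array(im["view"]);print(n,-V[:3,:3].T@V[:3,3])
    for l,z in [("blue_bottle",30),("orange_bottle",30),("blue_mark",6),("orange_mark",6),("tray",0),("lamp",253),("amber_bottle",6),("green_bottle",6),("jar",0),("mug",0)]:
        for d in ctrl.pinpoint(l,n)[:3]: print(l,round(d["score"],2),np.array(d["xy"]),back(im,d["xy"],z))
print(ctrl.get_obs())
E
```

```text
side [  19.  -585.9  914.8]
blue_bottle 0.95 [185.8 218.7] [474.7 431.5  30. ]
blue_bottle 0.67 [426.4 298.7] [ 722.6 -264.2   30. ]
blue_bottle 0.66 [318.1 249.3] [659.   54.3  30. ]
orange_bottle 0.59 [267.3 281.2] [482.1  65.4  30. ]
blue_mark 0.82 [239.8 279.8] [446.3 139.7   6. ]
orange_mark 0.68 [265.4 265.5] [528.9 130.9   6. ]
tray 0.7 [302.3 283. ] [559.2  15.4   0. ]
lamp 0.71 [268.  184.1] [574.6 141.7 253. ]
amber_bottle 0.67 [318.1 241.6] [699.2  94.2   6. ]
green_bottle 0.77 [291.3 253.3] [611.6 114.7   6. ]
jar 0.82 [238.7 234.6] [559.6 290.    0. ]
mug 0.7 [452.7 387.9] [ 577.8 -440.2    0. ]
top [ 385.    -5.6 1559.5]
blue_bottle 0.79 [156.  278.3] [487.9 435.9  30. ]
blue_bottle 0.6 [293.6 221.3] [649.5  38.7  30. ]
blue_bottle 0.58 [397.5 195.6] [ 722.5 -267.8   30. ]
orange_bottle 0.87 [283.1 279.5] [480.   70.2  30. ]
blue_mark 0.56 [261.4 293.4] [441.8 134.7   6. ]
orange_mark 0.69 [263.1 262.4] [532.3 129.8   6. ]
tray 0.62 [301.7 255.5] [551.9  16.4   0. ]
tray 0.47 [247.  236.6] [610.3 178.2   0. ]
lamp 0.8 [249.9 238.4] [569.1 141.1 253. ]
amber_bottle 0.83 [274.9 208.8] [692.1  94.8   6. ]
green_bottle 0.54 [268.1 236.3] [609.5 115.1   6. ]
jar 0.89 [210.9 250.7] [569.4 284.7   0. ]
mug 0.75 [460.3 245. ] [ 577.5 -453.5    0. ]
{'t': 1.1, 'qpos': array([ 1.2,  0.4,  1.6, -0. ,  1.1, -0. ]), 'qvel': array([ 0., -0., -0.,  0., -0.,  0.]), 'joint_torque': array([  0. , -54.5, -27.4,   0.1,   0. ,  -0. ]), 'ee_pos': array([200.6, 591.9, 222.7]), 'orientation': array([ 0.5,  3.1, -0. ]), 'ft_force': array([ 0.2,  0.4, -0.1]), 'moment': array([-0., -0.,  0.]), 'grasp_force': 0.0, 'width': 88.17539460112629}
```

Run:
```python
import cv2
t=cv2.imread("pics/top0.png")[170:350,130:480]; s=cv2.imread("pics/side0.png")[150:450,160:520]
cv2.imwrite("pics/t1.png",cv2.resize(t,None,fx=2.2,fy=2.2,interpolation=cv2.INTER_CUBIC)); cv2.imwrite("pics/s1.png",cv2.resize(s,None,fx=2,fy=2,interpolation=cv2.INTER_CUBIC))
```

```text
(no output)
```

View pics/t1.png

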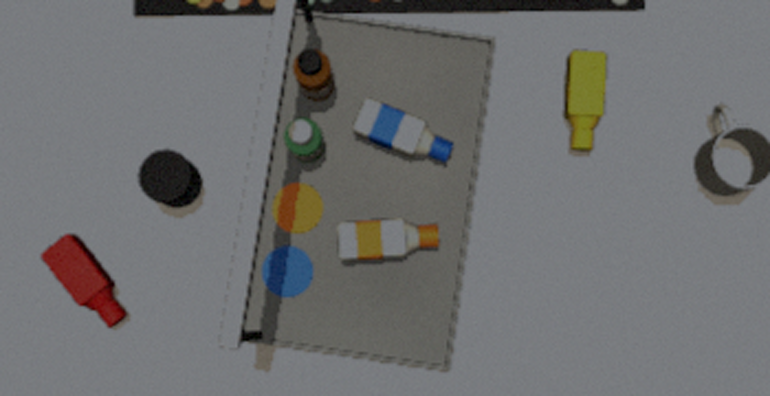

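View pics/s1.png

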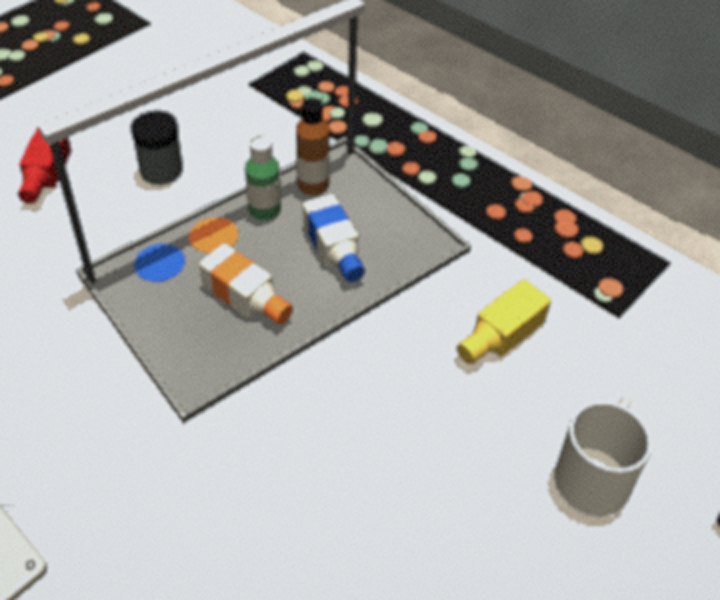

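The top view, t1, shows the orange bottle lying from its base at (340,242) to its cap at (438,236). The blue one lies from (362,115) to (450,152). The marks are at (298,208) for orange and (288,271) for blue, and they are the two places nearest the robot. The side view agrees. Red and yellow are decoys. Next I'll refine the poses by silhouette fitting.

```bash
cat > fit.py <<'E'
from h import *
from scipy.optimize import minimize
def bottle_pts(x,y,th,z0=30):
    # lying: base centre x,y ; axis th ; height of axis z0
    a=np.array([np.cos(th),np.sin(th),0]);l=np.array([-a[1],a[0],0]);u=np.array([0,0,1.]);b=np.array([x,y,z0])
    body=[b+a*s+l*24*i+u*24*j for s in(0,88) for i in(-1,1) for j in(-1,1)]
    cap=[b+a*s+15*(l*np.cos(t)+u*np.sin(t)) for s in(104,130) for t in np.linspace(0,6.28,16)]
    sh=[b+a*88+l*24*i+u*24*j for i in(-1,1) for j in(-1,1)]+[b+a*104+15*(l*np.cos(t)+u*np.sin(t)) for t in np.linspace(0,6.28,16)]
    return [body,sh,cap]
def render(im,groups,S=4):
    m=np.zeros((480*S,640*S),np.uint8)
    for g in groups:
        q=np.array([(proj(im,p)+.5)*S for p in g],np.float32);cv2.fillConvexPoly(m,cv2.convexHull(q).astype(np.int32),1)
    return cv2.resize(m.astype(np.float32),(640,480),interpolation=cv2.INTER_AREA)
def fitpose(ims,masks,x0,groups):
    f=lambda p:sum(np.abs(render(i,groups(p))-m).sum()/m.sum() for i,m in zip(ims,masks))
    x0=np.array(x0,float);n=len(x0);st=np.array([8,8,.15][:n])
    r=minimize(f,x0,method="Nelder-Mead",options=dict(initial_simplex=np.vstack([x0]+[x0+st*e for e in np.eye(n)]),xatol=.1,fatol=1e-4));return r.x,r.fun
E
python3 - <<'E'
from fit import *
np.set_printoptions(precision=2,suppress=True)
ims={n:ctrl.get_image(n) for n in("side","top")}
for l,x0 in(("orange_bottle",(480,70,-1.57)),("blue_bottle",(652,45,-1.9))):
    ms={}
    for n in ims:
        c=proj(ims[n],[x0[0]+60*np.cos(x0[2]),x0[1]+60*np.sin(x0[2]),30])
        for d in ctrl.masks_of(l,n):
            b=d["bbox"]
            if b[0]<c[0]<b[2] and b[1]<c[1]<b[3]: ms[n]=d["region"].astype(np.float32);break
    print(l,{n:m.sum() for n,m in ms.items()})
    for s in (["side"],["top"],["side","top"]):
        s=[n for n in s if n in ms]
        if s: print(s,*fitpose([ims[n] for n in s],[ms[n] for n in s],x0,lambda p:bottle_pts(*p)))
for l,x0,hr in(("orange_mark",(531,130),(8,28)),("blue_mark",(444,137),(95,125))):
  ms=[];ii=[]
  for n in ims:
    im=ims[n];hsv=cv2.cvtColor(im["pixels"],cv2.COLOR_BGR2HSV)
    m=cv2.inRange(hsv,(hr[0],110,30),(hr[1],255,255));c=proj(im,[*x0,6]).astype(int)
    k,lab=cv2.connectedComponents(m);v=lab[c[1],c[0]];r=(lab==v).astype(np.float32)
    g=lambda p:[[[p[0]+34*np.cos(t),p[1]+34*np.sin(t),6] for t in np.linspace(0,6.28,40)]]
    print(l,n,v,r.sum(),*fitpose([im],[r],x0,g));ms.append(r);ii.append(im)
  print(*fitpose(ii,ms,x0,g))
for n in ims:
  for l,z in(("amber_bottle",6),("green_bottle",6)): print(l,n,[back(ims[n],d["xy"],z)[:2] for d in ctrl.pinpoint(l,n)[:1]])
E
```

```text
orange_bottle {'side': np.float32(1004.0), 'top': np.float32(637.0)}
['side'] [482.55  70.78  -1.54] 0.11921066045761108
['top'] [480.71  70.61  -1.53] 0.15688775479793549
['side', 'top'] [481.91  70.41  -1.53] 0.2859228253364563
blue_bottle {'top': np.float32(703.0)}
['top'] [648.26  41.61  -1.98] 0.07796941697597504
['top'] [648.26  41.61  -1.98] 0.07796941697597504
orange_mark side 587 318.0 [527.6  125.67] 0.13639937341213226
orange_mark top 44 417.0 [527.09 124.7 ] 0.04766187071800232
[527.28 124.94] 0.1848742663860321
blue_mark side 2 365.0 [443.24 138.38] 0.0626712292432785
blue_mark top 3 411.0 [443.16 138.22] 0.06326033920049667
[443.16 138.26] 0.1265781819820404
amber_bottle side [array([702.51, 104.9 ])]
green_bottle side [array([604.52, 108.74])]
amber_bottle top [array([691.08,  87.91])]
green_bottle top [array([607.13, 112.72])]
```

>>> apply_moves(
  targets=[
    [0.5,[0,0,-1],[0,0,0]],
    [0.5,[0,0,-1],[0,0,0]],
    [0.5,[0,-1,0],[0,0,0]],
    [0.5,[0,-1,0],[0,0,0]],
    [0.5,[0,-1,0],[0,0,0]],
    [0.5,[0,0,0],[0,0,0]],
  ],
)

```text
t: 2.35
ee_pos: [151.5, 447.2, 322.8]
orientation: [-0.511, -3.1, 0.001]
ft_force: [1.6, 1.0, 0.4]
width: 65.8
grasp_force: 0.0
```

Marks are 85.1 mm apart, as they must be: orange (527.2,124.9), blue (443.2,138.3). The bottle fits are consistent too. Next come a few varied poses on the way to fit the kinematics.

```bash
cat > log.py <<'E'
from workcell import ctrl; import json
o=ctrl.get_obs(); d=[list(map(float,o[k])) for k in("qpos","ee_pos","orientation")]
open("log.jsonl","a").write(json.dumps(d)+"\n"); print([round(x,3) for x in d[0]],[round(x,1) for x in d[1]],[round(x,3) for x in d[2]],round(o["t"],2))
E
python3 log.py
```

```text
[1.219, 0.079, 1.847, 0.0, 1.216, -0.025] [151.5, 447.2, 322.8] [-0.511, -3.1, 0.001] 2.35
```

>>> apply_moves(
  targets=[
    [0.5,[-1,0,0],[0,0,-0.11]],
    [0.5,[-1,0,0],[0,0,-0.11]],
    [0.5,[-1,0,0],[0,0,-0.11]],
    [0.5,[-1,0,0],[0,0,-0.11]],
    [0.5,[-1,0,0],[0,0,-0.11]],
    [0.5,[-1,0,0],[0,0,-0.11]],
    [0.5,[-1,0,0],[0,0.1,0]],
    [0.5,[0,0,0],[0,0,0]],
  ],
)

```text
t: 3.35
ee_pos: [480.0, 515.6, 314.5]
orientation: [1.034, -2.801, 0.086]
ft_force: [-0.9, -0.8, -0.7]
width: 66.0
grasp_force: 0.0
```

```bash
python3 log.py
```

```text
[0.798, 0.551, 1.219, 0.014, 1.535, -1.481] [480.0, 515.6, 314.5] [1.034, -2.801, 0.086] 3.35
```

```bash
cat > plan.py <<'E'
from h import *
from scipy.spatial.transform import Rotation as Ro, Slerp
def cur():
    o=ctrl.get_obs(); return np.array(o["ee_pos"],float),Ro.from_rotvec(o["orientation"])
def rows(wps,start=None,jaw=0.5,dec=2,vmax=45,amax=9.5):
    """wps: (pos, Ro, n or None, jaw or None). prints rows, rounding closed-loop"""
    p,R=start or cur();out=[];tr=[]
    for w in wps:
        P,Q,n=w[0],w[1],w[2];jaw=w[3] if len(w)>3 else jaw
        ang=np.degrees((R.inv()*Q).magnitude())
        n=n or max(1,int(np.ceil(max(np.linalg.norm(P-p)/vmax,ang/amax))))
        p0=p.copy();s=Slerp([0,1],Ro.concatenate([R,Q]))
        for k in range(1,n+1):
            tp,tR=p0+(P-p0)*k/n,s(k/n)
            dp=np.round(R.inv().apply(tp-p)/50,dec);p=p+R.apply(dp*50)
            dw=np.round((R.inv()*tR).as_rotvec()/(np.pi/2),dec);R=R*Ro.from_rotvec(dw*np.pi/2)
            out.append([jaw,(dp+0).tolist(),(dw+0).tolist()]);tr.append((p.copy(),R))
    for i in range(0,len(out),8): print(str(out[i:i+8]))
    print("n",len(out),"end",p.round(1),R.as_rotvec().round(3));return tr
def frame(z,y):
    z=np.array(z,float)/np.linalg.norm(z);y=np.array(y,float);y-=z*(y@z);y/=np.linalg.norm(y)
    return Ro.from_matrix(np.column_stack([np.cross(y,z),y,z]))
E
python3 - <<'E'
from plan import *
o=ctrl.get_obs()
rows([(np.array([480.,10,330]),frame([0,0,-1],[np.cos(.04),np.sin(.04),0]),16)])
E
```

```text
[[0.5, [0.41, -0.48, 0.05], [-0.01, 0.0, 0.09]], [0.5, [0.33, -0.53, 0.04], [-0.01, -0.01, 0.09]], [0.5, [0.26, -0.58, 0.03], [0.0, 0.0, 0.09]], [0.5, [0.18, -0.61, 0.02], [-0.01, 0.0, 0.09]], [0.5, [0.08, -0.62, 0.02], [-0.01, -0.01, 0.08]], [0.5, [0.01, -0.64, 0.01], [0.0, 0.0, 0.09]], [0.5, [-0.08, -0.62, 0.0], [-0.01, 0.0, 0.09]], [0.5, [-0.17, -0.61, 0.0], [-0.01, -0.01, 0.09]]]
[[0.5, [-0.25, -0.58, -0.01], [-0.01, 0.0, 0.09]], [0.5, [-0.33, -0.54, -0.02], [-0.01, -0.01, 0.09]], [0.5, [-0.41, -0.49, -0.02], [0.0, 0.0, 0.09]], [0.5, [-0.47, -0.42, -0.02], [-0.01, 0.0, 0.09]], [0.5, [-0.52, -0.35, -0.02], [-0.01, -0.01, 0.08]], [0.5, [-0.57, -0.29, -0.02], [0.0, 0.0, 0.09]], [0.5, [-0.59, -0.2, -0.03], [-0.01, 0.0, 0.09]], [0.5, [-0.63, -0.11, -0.02], [-0.01, -0.01, 0.09]]]
n 16 end [480.1   9.8 329.9] [ 2.172  2.263 -0.003]
```

>>> apply_moves(
  targets=[
    [0.5,[0.41,-0.48,0.05],[-0.01,0.0,0.09]],
    [0.5,[0.33,-0.53,0.04],[-0.01,-0.01,0.09]],
    [0.5,[0.26,-0.58,0.03],[0.0,0.0,0.09]],
    [0.5,[0.18,-0.61,0.02],[-0.01,0.0,0.09]],
    [0.5,[0.08,-0.62,0.02],[-0.01,-0.01,0.08]],
    [0.5,[0.01,-0.64,0.01],[0.0,0.0,0.09]],
    [0.5,[-0.08,-0.62,0.0],[-0.01,0.0,0.09]],
    [0.5,[-0.17,-0.61,0.0],[-0.01,-0.01,0.09]],
  ],
)

```text
t: 4.35
ee_pos: [476.0, 258.7, 329.6]
orientation: [-0.633, -2.994, 0.042]
ft_force: [0.6, 0.4, 0.3]
width: 65.4
grasp_force: 0.0
```

>>> apply_moves(
  targets=[
    [0.5,[-0.25,-0.58,-0.01],[-0.01,0.0,0.09]],
    [0.5,[-0.33,-0.54,-0.02],[-0.01,-0.01,0.09]],
    [0.5,[-0.41,-0.49,-0.02],[0.0,0.0,0.09]],
    [0.5,[-0.47,-0.42,-0.02],[-0.01,0.0,0.09]],
    [0.5,[-0.52,-0.35,-0.02],[-0.01,-0.01,0.08]],
    [0.5,[-0.57,-0.29,-0.02],[0.0,0.0,0.09]],
    [0.5,[-0.59,-0.2,-0.03],[-0.01,0.0,0.09]],
    [0.5,[-0.63,-0.11,-0.02],[-0.01,-0.01,0.09]],
  ],
)

```text
t: 5.35
ee_pos: [476.2, 5.4, 335.9]
orientation: [2.174, 2.257, 0.012]
ft_force: [0.4, -0.5, -1.2]
width: 65.8
grasp_force: 0.0
```

```bash
python3 log.py
python3 - <<'E'
from plan import *
t=np.radians(35)
rows([(np.array([480.,-30,250]),frame([0,np.sin(t),-np.cos(t)],[np.cos(.04),np.sin(.04),0]),None)])
E
```

```text
[-0.014, 0.068, 1.829, 0.0, 1.234, -0.051] [476.2, 5.4, 335.9] [2.174, 2.257, 0.012] 5.35
[[0.5, [-0.18, 0.01, 0.43], [0.0, 0.1, 0.0]], [0.5, [-0.24, 0.01, 0.4], [0.0, 0.09, 0.0]], [0.5, [-0.3, 0.0, 0.36], [-0.01, 0.1, 0.0]], [0.5, [-0.34, 0.01, 0.3], [0.0, 0.1, 0.0]]]
n 4 end [480.2 -29.9 250.3] [-1.839 -1.913 -0.608]
```

>>> apply_moves(
  targets=[
    [0.5,[-0.18,0.01,0.43],[0.0,0.1,0.0]],
    [0.5,[-0.24,0.01,0.4],[0.0,0.09,0.0]],
    [0.5,[-0.3,0.0,0.36],[-0.01,0.1,0.0]],
    [0.5,[-0.34,0.01,0.3],[0.0,0.1,0.0]],
    [0.5,[0,0,0],[0,0,0]],
  ],
)

```text
t: 5.98
ee_pos: [479.2, -30.4, 247.4]
orientation: [-1.838, -1.908, -0.601]
ft_force: [-0.8, 0.5, 0.1]
width: 66.0
grasp_force: 0.0
```

```bash
python3 log.py
cat > kin.py <<'E'
import numpy as np, json
from scipy.spatial.transform import Rotation as Ro
from scipy.optimize import least_squares
s4=1
LO=np.array([-3,-.9,.09,-1.31,.11,-2.54]);HI=np.array([3,2.11,2.58,4.45,2.69,2.54])
def fk(q,g,full=False):
    h,r0,L1,L2,e,d=g[:6]; s4=g[6] if len(g)>6 else 1
    R1=Ro.from_euler("z",q[0]);A=R1*Ro.from_euler("y",q[1]);B=A*Ro.from_euler("y",q[2])
    W=B*Ro.from_euler("z",s4*q[3])*Ro.from_euler("y",q[4])
    T=W*Ro.from_euler("z",np.pi/2+s6*q[5])   # placeholder tool roll
    sh=R1.apply([r0,0,h]);el=sh+A.apply([0,0,L1]);wr=el+B.apply([e,0,L2]);tcp=wr+T.apply([0,0,d])
    return (tcp,T,[sh,el,wr]) if full else (tcp,T)
s6=1
E
cat > fitk.py <<'E'
import kin; from kin import *
D=[json.loads(l) for l in open("log.jsonl")]+[[[1.225,.423,1.63,0,1.089,-.019],[200.602,591.915,222.675],[.5049,3.1,0]]]
for s4 in(1,-1):
  for s6 in(1,-1):
    for off in(np.pi/2,-np.pi/2):
      kin.s6=s6
      errs=[]
      for q,p,o in D[:-1]:
        R1=Ro.from_euler("z",q[0])*Ro.from_euler("y",q[1]+q[2])*Ro.from_euler("z",s4*q[3])*Ro.from_euler("y",q[4])*Ro.from_euler("z",off+s6*q[5])
        errs.append((R1.inv()*Ro.from_rotvec(o)).magnitude())
      print(s4,s6,round(off,2),np.round(errs,3))
E
python3 fitk.py; cat log.jsonl
```

```text
[-0.433, 0.318, 1.879, 0.574, 1.287, -0.732] [479.2, -30.4, 247.4] [-1.838, -1.908, -0.601] 5.97
1 1 1.57 [0. 0. 0. 0.]
1 1 -1.57 [3.142 3.142 3.142 3.142]
1 -1 1.57 [0.05  2.963 0.102 1.464]
1 -1 -1.57 [3.092 0.179 3.039 1.677]
-1 1 1.57 [0.000e+00 2.800e-02 1.000e-03 1.149e+00]
-1 1 -1.57 [3.142 3.141 3.141 2.836]
-1 -1 1.57 [0.05  2.962 0.102 1.516]
-1 -1 -1.57 [3.092 0.182 3.039 2.212]
[[1.2190125845047284, 0.07912307418435123, 1.8467697536460383, 7.118794366491746e-06, 1.216302614969519, -0.024984647724921996], [151.47359337003618, 447.2184889581772, 322.8388969712113], [-0.5110379555369892, -3.09962792616429, 0.0009281083705063638]]
[[0.7979366186674445, 0.5513833587712708, 1.2190568132259008, 0.014226497696395037, 1.5354205961762721, -1.4814592749625626], [480.0314287926693, 515.5720815112264, 314.47783365745596], [1.0335759640034206, -2.80133846946389, 0.08638771064070991]]
[[-0.013839374409628378, 0.06795637196822, 1.8286646621008442, 0.00043195412823864775, 1.2342884848014783, -0.051217327697027255], [476.2465347961736, 5.436027171128365, 335.9397371345097], [2.174467567579249, 2.256985221322684, 0.011913473568231]]
[[-0.4329174227895049, 0.31807755895245954, 1.8785016327013586, 0.5744351956667041, 1.2870918495126291, -0.7321056647494449], [479.24422821269616, -30.438345628089987, 247.385686417013], [-1.8375737683989646, -1.9075533354471366, -0.601271017630654]]
```

```bash
cat >> kin.py <<'E'
def fit():
    D=[json.loads(l) for l in open("log.jsonl")]
    f=lambda g:np.concatenate([fk(q,g)[0]-p for q,p,o in D])
    return least_squares(f,[300,0,450,450,0,200],method="lm")
G=fit().x
def ik(p,R,q0=None,n=12):
    rng=np.random.default_rng(0);best=None
    f=lambda q:np.r_[(fk(q,G)[0]-p)/100,(fk(q,G)[1].inv()*R).as_rotvec()]
    for k in range(n):
        s=q0 if (k==0 and q0 is not None) else np.array([np.arctan2(p[1],p[0]),.4,1.6,rng.uniform(-1,3),1.2,rng.uniform(-2,2)])
        r=least_squares(f,np.clip(s,LO+.01,HI-.01),bounds=(LO,HI))
        if r.cost<1e-6:
            c=np.abs(r.x-q0).max() if q0 is not None else -np.min(np.minimum(r.x-LO,HI-r.x))
            if best is None or c<best[0]: best=(c,r.x)
            if q0 is not None and k==0: break
    return None if best is None else best[1]
E
cat > task.py <<'E'
from plan import *; from kin import ik,fk,G,LO,HI
S=55.
def grasp(b,th,a,dz=3):
    A=np.array([np.cos(th),np.sin(th),0]);t=np.radians(a);z=-A*np.sin(t)+np.array([0,0,-np.cos(t)])
    R=frame(z,[-A[1],A[0],0]);gp=np.array([b[0],b[1],30.+0])+A*S
    return gp+19*z+np.array([0,0,dz]),R,R.inv().apply(A),R.inv().apply(np.array([b[0],b[1],30.])-(gp+19*z+np.array([0,0,dz])))
def place(m,phi,bt,base_t,dz=0):
    # tool frame with bottle axis bt -> up, tool z azimuth phi
    z=np.array([0,0,1.]);zt=bt[2] # up-component of tool z
    h=np.sqrt(1-zt*zt);tz=np.array([h*np.cos(phi),h*np.sin(phi),zt])
    y=np.array([-np.sin(phi),np.cos(phi),0])
    for s in(1,-1):
        R=frame(tz,s*y)
        if R.apply(bt)[2]>.99: return np.array([m[0],m[1],6+dz])-R.apply(base_t),R
OR=((481.9,70.4),-1.53,(527.2,124.9));BL=((648.3,41.6),-1.98,(443.2,138.3))
E
python3 - <<'E'
from task import *; import kin
np.set_printoptions(precision=2,suppress=True)
print(G,np.abs(kin.fit().fun).max())
for nm,(b,th,m) in(("O",OR),("B",BL)):
  for a in(25,35,45):
    P,R,bt,ba=grasp(b,th if th>-9 else th,a);q=ik(P,R);print(nm,a,"grasp",P,q,None if q is None else np.min(np.minimum(q-LO,HI-q)))
    for ph in(30,50,70,90):
      x=place(m,np.radians(ph),bt,ba);qq=ik(*x);print("   ph",ph,x[0],qq,None if qq is None else (np.min(np.minimum(qq-LO,HI-qq)),fk(qq,G,True)[2][2]))
E
```

```text
[311.59 -12.45 575.72 491.77  62.7  333.07] 11.887915711603576
O 25 grasp [483.82  23.47  15.78] [-0.23  0.62  2.02  0.65  0.74 -0.82] 0.5596327831069208
   ph 30 [539.51 132.01  52.97] [-0.07  0.92  2.44  2.59  1.32  1.45] (np.float64(0.14180946633980218), array([278.1 , -18.92, 193.73]))
   ph 50 [536.34 135.79  52.97] [-0.27  0.87  2.29  2.    1.14  1.55] (np.float64(0.2881624046401541), array([342.31, -95.45, 193.73]))
   ph 70 [532.06 138.26  52.97] [-0.33  0.86  2.1   1.51  1.14  1.78] (np.float64(0.4828966874027296), array([ 428.82, -145.39,  193.73]))
   ph 90 [527.2  139.12  52.97] [-0.3   0.89  1.89  1.14  1.27  1.94] (np.float64(0.6018475778157224), array([ 527.2 , -162.74,  193.73]))
O 35 grasp [483.7   26.33  17.44] [-0.32  0.69  1.99  0.77  0.88 -0.99] 0.5927790081186661
   ph 30 [538.08 131.18  50.1 ] [-0.02  0.76  2.42  2.61  0.99  1.55] (np.float64(0.15788403528505368), array([301.8 ,  -5.23, 241.14]))
   ph 50 [535.28 134.52  50.1 ] [-0.2   0.74  2.29  1.99  0.91  1.69] (np.float64(0.2886057273932323), array([359.9 , -74.48, 241.14]))
   ph 70 [531.5  136.71  50.1 ]
[... 1909 characters left out ...]
(np.float64(0.47741267697434653), array([ 443.2 , -121.97,  241.14]))
B 45 grasp [631.76   3.47  19.56] [-0.38  0.79  1.85  1.15  0.89 -0.9 ] 0.731313797403617
   ph 30 [452.24 143.52  47.56] [0.1  0.65 2.54 2.74 0.83 1.55] (np.float64(0.03983267856890027), array([248.28,  25.76, 283.08]))
   ph 50 [449.91 146.29  47.56] [-0.11  0.63  2.44  2.09  0.74  1.67] (np.float64(0.14196344487225288), array([298.52, -34.12, 283.08]))
   ph 70 [446.77 148.11  47.56] [-0.2   0.63  2.29  1.5   0.78  1.88] (np.float64(0.28965282319703034), array([366.22, -73.2 , 283.08]))
   ph 90 [443.2  148.74  47.56] [-0.19  0.66  2.13  1.08  0.91  2.02] (np.float64(0.4512352846368479), array([443.2 , -86.78, 283.08]))
```

```bash
python3 - <<'E'
s=open("kin.py").read()
s=s.replace("h,r0,L1,L2,e,d=g[:6]; s4=g[6] if len(g)>6 else 1","h,r0,L1,L2,e,d,y0=g; s4=1").replace("R1.apply([r0,0,h])","R1.apply([r0,y0,h])").replace("[300,0,450,450,0,200]","[300,0,450,450,0,200,0]")
open("kin.py","w").write(s)
E
cat >> task.py <<'E'
def jpath(q0,q1,n,jaw):
    "joint-space interpolation -> waypoints"
    return [(fk(q0+(q1-q0)*k/n,G)[0],fk(q0+(q1-q0)*k/n,G)[1],1,jaw) for k in range(1,n+1)]
E
python3 - <<'E'
from task import *; import kin
np.set_printoptions(precision=2,suppress=True)
print(G,np.abs(kin.fit().fun).max())
b,th,m=OR
P,R,bt,ba=grasp(b,th,35,2);print(P)
u=np.array([0,0,1.])
rows([(P+60*u,R,5,.7),(P,R,4,.7),(P,R,1,.7)])
E
```

```text
[312.4   -0.   563.1  484.9   77.5  309.64  11.9 ] 1.9895196601282805e-13
[483.7   26.33  16.44]
[[0.7, [-0.21, 0.01, 0.69], [0.0, 0.0, 0.0]], [0.7, [-0.21, 0.02, 0.69], [0.01, 0.0, 0.0]], [0.7, [-0.21, 0.02, 0.69], [0.0, 0.0, 0.0]], [0.7, [-0.21, 0.02, 0.69], [0.0, 0.0, 0.0]], [0.7, [-0.21, 0.03, 0.69], [0.0, 0.0, 0.0]], [0.7, [-0.17, 0.0, 0.24], [0.0, 0.0, 0.0]], [0.7, [-0.17, 0.0, 0.25], [0.0, 0.0, 0.0]], [0.7, [-0.18, -0.01, 0.24], [0.0, 0.0, 0.0]]]
[[0.7, [-0.17, 0.0, 0.25], [0.0, 0.0, 0.0]], [0.7, [0.0, 0.0, 0.0], [0.0, 0.0, 0.0]]]
n 10 end [483.7  26.3  16.3] [-1.83 -1.91 -0.58]
```

>>> apply_moves(
  targets=[
    [0.7,[-0.21,0.01,0.69],[0.0,0.0,0.0]],
    [0.7,[-0.21,0.02,0.69],[0.01,0.0,0.0]],
    [0.7,[-0.21,0.02,0.69],[0.0,0.0,0.0]],
    [0.7,[-0.21,0.02,0.69],[0.0,0.0,0.0]],
    [0.7,[-0.21,0.03,0.69],[0.0,0.0,0.0]],
    [0.7,[-0.17,0.0,0.24],[0.0,0.0,0.0]],
    [0.7,[-0.17,0.0,0.25],[0.0,0.0,0.0]],
    [0.7,[-0.18,-0.01,0.24],[0.0,0.0,0.0]],
  ],
)

```text
t: 6.98
ee_pos: [486.2, 27.1, 33.7]
orientation: [-1.825, -1.916, -0.588]
ft_force: [0.0, -0.1, 0.8]
width: 74.7
grasp_force: 0.0
```

>>> apply_moves(
  targets=[
    [0.7,[-0.17,0.0,0.25],[0.0,0.0,0.0]],
    [0.7,[0.0,0.0,0.0],[0.0,0.0,0.0]],
    [-0.2,[0.0,0.0,0.0],[0.0,0.0,0.0]],
    [-0.2,[0.0,0.0,0.0],[0.0,0.0,0.0]],
    [-0.2,[0.0,0.0,0.0],[0.0,0.0,0.0]],
    [-0.2,[0.0,0.0,0.0],[0.0,0.0,0.0]],
  ],
)

```text
t: 7.72
ee_pos: [485.3, 27.7, 18.8]
orientation: [-1.823, -1.914, -0.587]
ft_force: [-2.1, -1.4, 4.0]
width: 47.7
grasp_force: 29.9
```

```bash
cat >> task.py <<'E'
import json
def held(b,th):
    p,R=cur();A=np.array([np.cos(th),np.sin(th),0]);bt=R.inv().apply(A);bt[1]=0;bt/=np.linalg.norm(bt)
    ba=R.inv().apply(np.array([b[0],b[1],30.])-p);ba[1]=0;json.dump([bt.tolist(),ba.tolist()],open("held.json","w"));return bt,ba
def transfer(m,phi,lift,back,up,nj):
    p,R=cur();bt,ba=map(np.array,json.load(open("held.json")));u=np.array([0,0,1.])
    q0=np.array(ctrl.get_obs()["qpos"]);pl=p+lift;ql=ik(pl,R,q0)
    PP,RR=place(m,np.radians(phi),bt,ba);d=np.array([np.cos(np.radians(phi)),np.sin(np.radians(phi)),0])
    pre=PP-back*d+up*u;ref=q0+np.array([0,0,0,1,0,2.8]);qp=ik(pre,RR,ref);print("q",ql.round(2),qp.round(2))
    nl=int(np.ceil(np.linalg.norm(lift)/25))
    tr=rows([(pl,R,nl,-.2)]+jpath(ql,qp,nj,-.2)+[(pre,RR,1,-.2)])
    for i,(x,r) in enumerate(tr):
        b0=x+r.apply(ba);print(i,"tcp",x.round(),"base",b0.round(),"cap",(b0+130*r.apply(bt)).round())
E
python3 - <<'E'
from task import *
b,th,m=OR
print(held(b,th)); transfer(m,55,np.array([0,-80.,190]),110,60,22)
E
```

```text
(array([-0.81787425,  0.        , -0.57539701]), array([41.44385842,  0.        , 15.50498543]))
q [-0.46  0.4   1.86  0.56  1.25 -0.79] [-0.5   0.6   2.29  1.51  0.95  1.88]
[[-0.2, [0.1, 0.0, -0.45], [0.0, 0.0, 0.0]], [-0.2, [0.1, -0.01, -0.45], [0.0, 0.0, 0.0]], [-0.2, [0.09, 0.0, -0.44], [0.0, 0.0, 0.0]], [-0.2, [0.1, -0.01, -0.45], [0.0, 0.0, 0.0]], [-0.2, [0.1, 0.0, -0.45], [0.0, 0.0, 0.0]], [-0.2, [0.1, 0.0, -0.45], [0.0, 0.0, 0.0]], [-0.2, [0.09, -0.01, -0.44], [0.0, 0.0, 0.0]], [-0.2, [0.1, 0.0, -0.45], [0.0, 0.0, 0.0]]]
[[-0.2, [0.1, -0.01, -0.45], [0.0, 0.0, 0.0]], [-0.2, [0.1, 0.01, 0.2], [-0.01, 0.02, 0.1]], [-0.2, [0.09, -0.01, 0.2], [-0.01, 0.02, 0.09]], [-0.2, [0.08, -0.02, 0.18], [0.0, 0.02, 0.1]], [-0.2, [0.07, -0.03, 0.18], [-0.01, 0.03, 0.1]], [-0.2, [0.05, -0.04, 0.17], [0.0, 0.02, 0.1]], [-0.2, [0.03, -0.04, 0.16], [0.0, 0.02, 0.1]], [-0.2, [0.02, -0.03, 0.15], [0.0, 0.02, 0.1]]]
[[-0.2, [0.0, -0.03, 0.14], [0.01, 0.02, 0.1]], [-0.2, [-0.01, -0.03, 0.14], [0.0, 0.02, 0.11]], [-0.2, [-0.02, -0.01, 0.12], [0.01, 0.01, 0.1]], [-0.2, [-0.02, 0.0, 0.12], [0.01, 0.02,
[... 2085 characters left out ...]
28. 137.] cap [413.  20. 199.]
22 tcp [486.  38. 149.] base [523.  27. 128.] cap [417.  29. 202.]
23 tcp [485.  40. 145.] base [519.  26. 119.] cap [422.  36. 205.]
24 tcp [484.  42. 140.] base [513.  26. 110.] cap [427.  41. 206.]
25 tcp [483.  43. 135.] base [507.  26. 102.] cap [433.  44. 207.]
26 tcp [482.  44. 130.] base [499.  27.  93.] cap [441.  46. 208.]
27 tcp [479.  45. 125.] base [491.  28.  86.] cap [446.  46. 206.]
28 tcp [477.  45. 120.] base [483.  30.  78.] cap [453.  44. 204.]
29 tcp [474.  44. 114.] base [473.  32.  72.] cap [459.  39. 201.]
30 tcp [470.  44. 109.] base [464.  35.  66.] cap [464.  35. 196.]
31 tcp [470.  44. 109.] base [464.  35.  66.] cap [464.  35. 196.]
```

>>> apply_moves(
  targets=[
    [-0.2,[0.1,0.0,-0.45],[0.0,0.0,0.0]],
    [-0.2,[0.1,-0.01,-0.45],[0.0,0.0,0.0]],
    [-0.2,[0.09,0.0,-0.44],[0.0,0.0,0.0]],
    [-0.2,[0.1,-0.01,-0.45],[0.0,0.0,0.0]],
    [-0.2,[0.1,0.0,-0.45],[0.0,0.0,0.0]],
    [-0.2,[0.1,0.0,-0.45],[0.0,0.0,0.0]],
    [-0.2,[0.09,-0.01,-0.44],[0.0,0.0,0.0]],
    [-0.2,[0.1,0.0,-0.45],[0.0,0.0,0.0]],
  ],
)

```text
t: 8.72
ee_pos: [485.2, -43.7, 187.8]
orientation: [-1.824, -1.914, -0.586]
ft_force: [-0.1, 0.5, -1.7]
width: 47.9
grasp_force: 29.9
```

>>> apply_moves(
  targets=[
    [-0.2,[0.1,-0.01,-0.45],[0.0,0.0,0.0]],
    [-0.2,[0.1,0.01,0.2],[-0.01,0.02,0.1]],
    [-0.2,[0.09,-0.01,0.2],[-0.01,0.02,0.09]],
    [-0.2,[0.08,-0.02,0.18],[0.0,0.02,0.1]],
    [-0.2,[0.07,-0.03,0.18],[-0.01,0.03,0.1]],
    [-0.2,[0.05,-0.04,0.17],[0.0,0.02,0.1]],
    [-0.2,[0.03,-0.04,0.16],[0.0,0.02,0.1]],
    [-0.2,[0.02,-0.03,0.15],[0.0,0.02,0.1]],
  ],
)

```text
t: 9.72
ee_pos: [486.7, 6.7, 176.4]
orientation: [-2.304, -0.559, -0.417]
ft_force: [0.3, 0.0, -1.5]
width: 47.7
grasp_force: 29.9
```

>>> apply_moves(
  targets=[
    [-0.2,[0.0,-0.03,0.14],[0.01,0.02,0.1]],
    [-0.2,[-0.01,-0.03,0.14],[0.0,0.02,0.11]],
    [-0.2,[-0.02,-0.01,0.12],[0.01,0.01,0.1]],
    [-0.2,[-0.02,0.0,0.12],[0.01,0.02,0.1]],
    [-0.2,[-0.03,0.02,0.11],[0.01,0.01,0.11]],
    [-0.2,[-0.02,0.03,0.1],[0.01,0.02,0.1]],
    [-0.2,[-0.03,0.04,0.09],[0.01,0.01,0.11]],
    [-0.2,[-0.01,0.05,0.08],[0.01,0.01,0.11]],
  ],
)

```text
t: 10.72
ee_pos: [485.5, 40.2, 143.9]
orientation: [-1.971, 0.985, 0.061]
ft_force: [-0.5, 0.6, -2.1]
width: 48.1
grasp_force: 29.9
```

>>> apply_moves(
  targets=[
    [-0.2,[0.0,0.07,0.08],[0.02,0.01,0.1]],
    [-0.2,[0.02,0.08,0.06],[0.01,0.01,0.11]],
    [-0.2,[0.03,0.08,0.06],[0.01,0.01,0.11]],
    [-0.2,[0.05,0.09,0.05],[0.02,0.0,0.1]],
    [-0.2,[0.07,0.08,0.04],[0.01,0.01,0.11]],
    [-0.2,[0.09,0.08,0.03],[0.01,0.0,0.11]],
    [-0.2,[0.11,0.07,0.02],[0.02,0.01,0.11]],
    [-0.2,[0.0,0.0,0.0],[0.0,0.0,0.0]],
  ],
)

```text
t: 11.72
ee_pos: [469.7, 44.1, 108.2]
orientation: [-1.03, 1.99, 0.534]
ft_force: [1.1, -0.5, -1.1]
width: 47.9
grasp_force: 29.9
```

```bash
cat >> task.py <<'E'
def approach(m,phi,up,n,extra=1):
    bt,ba=map(np.array,json.load(open("held.json")));PP,RR=place(m,np.radians(phi),bt,ba)
    p,R=cur();print("tilt now",np.degrees(np.arccos(R.apply(bt)[2])).round(2),"base now",(p+R.apply(ba)).round(1))
    rows([(PP+np.array([0,0,up]),RR,n,-.2)]+[(PP+np.array([0,0,up]),RR,extra,-.2)]*(extra>0))
E
python3 - <<'E'
from task import *
approach(OR[2],55,60,5); approach(OR[2],55,15,6)
for n in("top","side"): cv2.imwrite(f"pics/{n}1.png",ctrl.get_image(n)["pixels"])
s=cv2.imread("pics/side1.png")[150:390,160:460];t=cv2.imread("pics/top1.png")[170:340,210:370]
cv2.imwrite("pics/c1.png",np.hstack([cv2.resize(s,(560,448)),cv2.resize(t,(422,448))])[:, :982]); x=cv2.imread("pics/c1.png");cv2.imwrite("pics/c1.png",cv2.resize(x,(800,365)))
E
```

```text
tilt now 0.28 base now [463.1  34.8  65.4]
[[-0.2, [-0.26, 0.0, 0.36], [0.0, 0.0, 0.0]], [-0.2, [-0.26, 0.0, 0.36], [0.0, 0.0, 0.0]], [-0.2, [-0.25, 0.0, 0.36], [0.0, 0.0, 0.0]], [-0.2, [-0.26, -0.01, 0.35], [0.0, 0.0, 0.0]], [-0.2, [-0.26, 0.0, 0.36], [0.0, 0.0, 0.0]], [-0.2, [0.0, 0.0, 0.0], [0.0, 0.0, 0.0]]]
n 6 end [533.7 133.9 108.9] [-1.03   1.99   0.534]
tilt now 0.28 base now [463.1  34.8  65.4]
[[-0.2, [-0.09, 0.0, 0.39], [0.0, 0.0, 0.0]], [-0.2, [-0.09, 0.0, 0.38], [0.0, 0.0, 0.0]], [-0.2, [-0.1, 0.0, 0.39], [0.0, 0.0, 0.0]], [-0.2, [-0.09, -0.01, 0.38], [0.0, 0.0, 0.0]], [-0.2, [-0.09, 0.0, 0.39], [0.0, 0.0, 0.0]], [-0.2, [-0.09, 0.0, 0.38], [0.0, 0.0, 0.0]], [-0.2, [0.0, 0.0, 0.0], [0.0, 0.0, 0.0]]]
n 7 end [533.5 133.8  63.7] [-1.03   1.99   0.534]
```

View pics/c1.png

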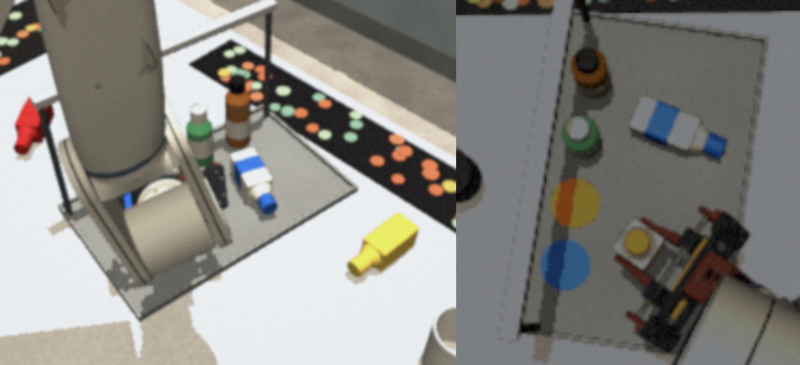

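The composite picture shows the orange bottle held upright with its cap up at (637,240) in the top half. Nothing else has been disturbed, and the arm blocks the side view. Next I bring it 15 mm above the mark.

>>> apply_moves(
  targets=[
    [-0.2,[-0.09,0.0,0.39],[0.0,0.0,0.0]],
    [-0.2,[-0.09,0.0,0.38],[0.0,0.0,0.0]],
    [-0.2,[-0.1,0.0,0.39],[0.0,0.0,0.0]],
    [-0.2,[-0.09,-0.01,0.38],[0.0,0.0,0.0]],
    [-0.2,[-0.09,0.0,0.39],[0.0,0.0,0.0]],
    [-0.2,[-0.09,0.0,0.38],[0.0,0.0,0.0]],
    [-0.2,[0.0,0.0,0.0],[0.0,0.0,0.0]],
  ],
)

```text
t: 12.7
ee_pos: [534.9, 134.2, 64.0]
orientation: [-1.033, 1.987, 0.533]
ft_force: [-0.6, 0.3, -1.8]
width: 48.1
grasp_force: 29.9
```

Run:
```python
from task import *
approach(OR[2],55,5,4)
im=ctrl.get_image("top");h=cv2.cvtColor(im["pixels"],cv2.COLOR_BGR2HSV);m=cv2.inRange(h,(5,110,30),(28,255,255))
p,R=cur();bt,ba=map(np.array,json.load(open("held.json")));c=p+R.apply(ba+bt*130);print("cap pred",proj(im,c),c)
x=im["pixels"][190:310,220:380];cv2.imwrite("pics/c2.png",cv2.resize(x,None,fx=4,fy=4,interpolation=cv2.INTER_CUBIC))
```

```text
tilt now 0.2 base now [528.4 125.   21.2]
[[-0.2, [0.04, 0.0, 0.03], [0.0, 0.0, 0.0]], [-0.2, [0.05, 0.01, 0.02], [0.0, 0.0, 0.0]], [-0.2, [0.04, 0.0, 0.03], [0.0, 0.0, 0.0]], [-0.2, [0.05, 0.01, 0.02], [0.0, 0.0, 0.0]], [-0.2, [0.0, 0.0, 0.0], [0.0, 0.0, 0.0]]]
n 5 end [533.4 133.9  53.8] [-1.033  1.987  0.533]
cap pred [260.18009604 258.82234938] [528.17601773 124.94032176 151.35410081]
```

View pics/c2.png

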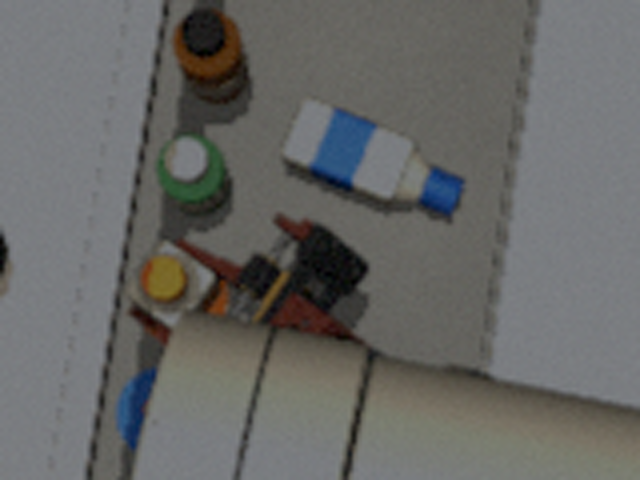

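The cap sits at crop (165,278), which is image (261,259.5). The prediction was (260,259), so the bottle is where it should be. Lowering now.

>>> apply_moves(
  targets=[
    [-0.2,[0.04,0.0,0.03],[0.0,0.0,0.0]],
    [-0.2,[0.05,0.01,0.02],[0.0,0.0,0.0]],
    [-0.2,[0.04,0.0,0.03],[0.0,0.0,0.0]],
    [-0.2,[0.05,0.01,0.02],[0.0,0.0,0.0]],
    [-0.2,[0.0,0.0,0.0],[0.0,0.0,0.0]],
  ],
)

```text
t: 13.38
ee_pos: [532.6, 133.0, 53.6]
orientation: [-1.029, 1.99, 0.534]
ft_force: [0.5, -0.1, -2.3]
width: 48.4
grasp_force: 29.9
```

Run:
```python
from task import *
approach(OR[2],55,1,4,0);approach(OR[2],55,-1,6,0)
```

```text
tilt now 0.25 base now [526.  123.8  10.8]
[[-0.2, [0.01, 0.0, 0.02], [0.0, 0.0, 0.0]], [-0.2, [0.01, 0.0, 0.01], [0.0, 0.0, 0.0]], [-0.2, [0.01, 0.0, 0.02], [0.0, 0.0, 0.0]], [-0.2, [0.02, 0.0, 0.02], [0.0, 0.0, 0.0]]]
n 4 end [533.4 134.2  49.5] [-1.029  1.99   0.534]
tilt now 0.25 base now [526.  123.8  10.8]
[[-0.2, [0.01, 0.0, 0.01], [0.0, 0.0, 0.0]], [-0.2, [0.02, 0.0, 0.02], [0.0, 0.0, 0.0]], [-0.2, [0.01, 0.0, 0.01], [0.0, 0.0, 0.0]], [-0.2, [0.01, 0.0, 0.02], [0.0, 0.0, 0.0]], [-0.2, [0.02, 0.0, 0.01], [0.0, 0.0, 0.0]], [-0.2, [0.01, 0.0, 0.02], [0.0, 0.0, 0.0]]]
n 6 end [533.4 134.1  47.7] [-1.029  1.99   0.534]
```

>>> apply_moves(
  targets=[
    [-0.2,[0.01,0.0,0.02],[0.0,0.0,0.0]],
    [-0.2,[0.01,0.0,0.01],[0.0,0.0,0.0]],
    [-0.2,[0.01,0.0,0.02],[0.0,0.0,0.0]],
    [-0.2,[0.02,0.0,0.02],[0.0,0.0,0.0]],
  ],
)

```text
t: 13.88
ee_pos: [533.7, 134.3, 49.8]
orientation: [-1.029, 1.989, 0.533]
ft_force: [0.1, 0.0, -2.2]
width: 47.8
grasp_force: 29.9
```

>>> apply_moves(
  targets=[
    [-0.2,[0.016,0.0,0.012],[0.0,0.0,0.0]],
    [-0.2,[0.016,0.0,0.012],[0.0,0.0,0.0]],
  ],
)

```text
t: 14.12
ee_pos: [533.7, 134.3, 47.8]
orientation: [-1.029, 1.989, 0.533]
ft_force: [-2.0, -4.1, 4.9]
width: 48.1
grasp_force: 29.9
```

>>> apply_moves(
  targets=[
    [-0.2,[0,0,0],[0,0,0]],
    [0.05,[0,0,0],[0,0,0]],
    [0.2,[0,0,0],[0,0,0]],
    [0.35,[0,0,0],[0,0,0]],
    [0.35,[0,0,0],[0,0,0]],
  ],
)

```text
t: 14.75
ee_pos: [533.7, 134.3, 48.0]
orientation: [-1.029, 1.989, 0.533]
ft_force: [-0.6, -0.2, 0.8]
width: 59.4
grasp_force: 0.0
```

>>> apply_moves(
  targets=[
    [0.35,[0,0,-0.2],[0,0,0]],
    [0.35,[0,0,-0.4],[0,0,0]],
    [0.35,[0,0,-0.6],[0,0,0]],
    [0.35,[0,0,-0.8],[0,0,0]],
    [0.5,[0,0,-0.8],[0,0,0]],
    [0.5,[0,0,-0.8],[0,0,0]],
    [0.5,[0,0,-0.4],[0,0,0]],
    [0.5,[0,0,0],[0,0,0]],
  ],
)

```text
t: 15.75
ee_pos: [439.6, -0.3, 164.4]
orientation: [-1.027, 1.99, 0.529]
ft_force: [-0.8, 0.3, 0.0]
width: 66.0
grasp_force: 0.0
```

Run:
```python
from task import *
import kin
im=ctrl.get_image("top");x=im["pixels"][180:320,220:400];cv2.imwrite("pics/c3.png",cv2.resize(x,None,fx=4,fy=4,interpolation=cv2.INTER_CUBIC))
print(proj(im,[527.2,124.9,136]),ctrl.get_obs()["t"])
b,th,m=BL
P,R,bt,ba=grasp(b,th,35,1);u=np.array([0,0,1.])
q0=np.array(ctrl.get_obs()["qpos"]);Q=P+np.array([0,0,110.]);qg=ik(Q,R);print(q0.round(2),qg.round(2),ik(P,R,qg).round(2),P)
n=22
mid=q0+(qg-q0)*.5
tr=rows(jpath(q0,qg,n,.7)+[(Q,R,1,.7)]);print([t[0].round().tolist() for t in tr[::3]])
```

```text
[260.72271067 259.7543187 ] 15.8
[-0.64  0.45  2.3   1.28  1.02  2.04] [-0.3   0.58  1.81  0.83  0.88 -0.48] [-0.3   0.76  1.81  0.97  0.76 -0.69] [630.75272693   1.13910753  15.43611116]
[[0.7, [0.02, -0.12, 0.08], [-0.01, 0.01, -0.09]], [0.7, [0.02, -0.12, 0.08], [-0.01, 0.01, -0.1]], [0.7, [0.05, -0.12, 0.08], [-0.01, 0.0, -0.09]], [0.7, [0.06, -0.12, 0.09], [-0.01, 0.01, -0.1]], [0.7, [0.07, -0.11, 0.08], [-0.02, 0.0, -0.09]], [0.7, [0.09, -0.11, 0.08], [-0.01, 0.0, -0.1]], [0.7, [0.1, -0.1, 0.08], [-0.01, 0.0, -0.09]], [0.7, [0.11, -0.09, 0.08], [-0.01, 0.0, -0.1]]]
[[0.7, [0.13, -0.07, 0.08], [-0.01, 0.0, -0.09]], [0.7, [0.14, -0.07, 0.08], [-0.01, 0.0, -0.1]], [0.7, [0.15, -0.05, 0.08], [-0.01, -0.01, -0.09]], [0.7, [0.16, -0.03, 0.08], [-0.01, 0.0, -0.09]], [0.7, [0.16, -0.02, 0.07], [-0.01, -0.01, -0.1]], [0.7, [0.17, 0.01, 0.08], [-0.01, -0.01, -0.1]], [0.7, [0.18, 0.02, 0.08], [-0.01, -0.01, -0.09]], [0.7, [0.17, 0.04, 0.07], [-0.01, 0.0, -0.1]]]
[[0.7, [0.17, 0.07, 0.08], [0.0, -0.01, -0.09]], [0.7, [0.17, 0.08, 0.07], [-0.01, -0.01, -0.1]], [0.7, [0.16, 0.11, 0.08], [0.0, -0.01, -0.09]], [0.7, [0.15, 0.13, 0.07], [-0.01, -0.01, -0.1]], [0.7, [0.14, 0.15, 0.07], [0.0, -0.01, -0.09]], [0.7, [0.13, 0.16, 0.07], [0.0, -0.01, -0.1]], [0.7, [0.0, 0.0, 0.0], [0.0, 0.0, 0.0]]]
n 23 end [630.8   1.3 125.6] [-2.265 -1.499 -0.709]
[[446.0, -1.0, 161.0], [467.0, -4.0, 152.0], [490.0, -6.0, 145.0], [514.0, -8.0, 138.0], [540.0, -8.0, 133.0], [569.0, -7.0, 129.0], [599.0, -4.0, 126.0], [631.0, 1.0, 126.0]]
```

View pics/c3.png

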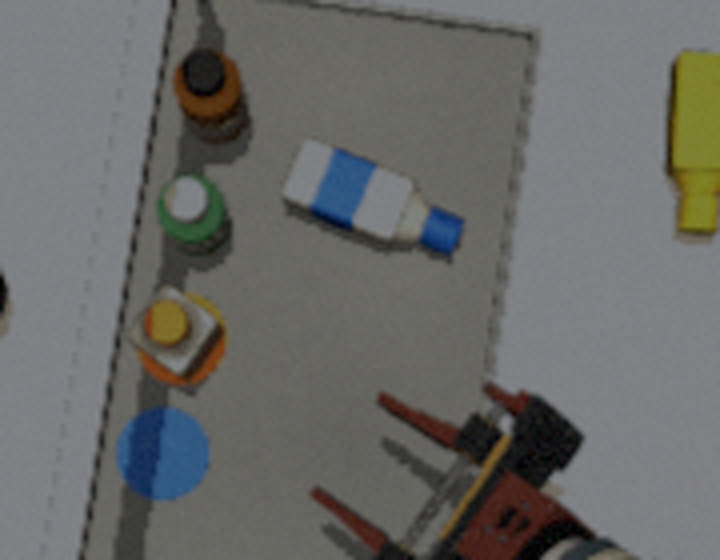

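Orange stands on its mark: cap at crop (167,323), within 1 px of the prediction, and the neighbours haven't moved. Now the blue bottle.

>>> apply_moves(
  targets=[
    [0.7,[0.02,-0.12,0.08],[-0.01,0.01,-0.09]],
    [0.7,[0.02,-0.12,0.08],[-0.01,0.01,-0.1]],
    [0.7,[0.05,-0.12,0.08],[-0.01,0.0,-0.09]],
    [0.7,[0.06,-0.12,0.09],[-0.01,0.01,-0.1]],
    [0.7,[0.07,-0.11,0.08],[-0.02,0.0,-0.09]],
    [0.7,[0.09,-0.11,0.08],[-0.01,0.0,-0.1]],
    [0.7,[0.1,-0.1,0.08],[-0.01,0.0,-0.09]],
    [0.7,[0.11,-0.09,0.08],[-0.01,0.0,-0.1]],
  ],
)

```text
t: 16.8
ee_pos: [497.5, -4.6, 141.1]
orientation: [-2.056, 1.041, -0.011]
ft_force: [0.8, 0.0, 0.6]
width: 74.8
grasp_force: 0.0
```

>>> apply_moves(
  targets=[
    [0.7,[0.13,-0.07,0.08],[-0.01,0.0,-0.09]],
    [0.7,[0.14,-0.07,0.08],[-0.01,0.0,-0.1]],
    [0.7,[0.15,-0.05,0.08],[-0.01,-0.01,-0.09]],
    [0.7,[0.16,-0.03,0.08],[-0.01,0.0,-0.09]],
    [0.7,[0.16,-0.02,0.07],[-0.01,-0.01,-0.1]],
    [0.7,[0.17,0.01,0.08],[-0.01,-0.01,-0.1]],
    [0.7,[0.18,0.02,0.08],[-0.01,-0.01,-0.09]],
    [0.7,[0.17,0.04,0.07],[-0.01,0.0,-0.1]],
  ],
)

```text
t: 17.8
ee_pos: [568.8, -4.6, 127.2]
orientation: [-2.473, -0.344, -0.481]
ft_force: [0.6, -0.6, 0.5]
width: 74.7
grasp_force: 0.0
```

>>> apply_moves(
  targets=[
    [0.7,[0.17,0.07,0.08],[0.0,-0.01,-0.09]],
    [0.7,[0.17,0.08,0.07],[-0.01,-0.01,-0.1]],
    [0.7,[0.16,0.11,0.08],[0.0,-0.01,-0.09]],
    [0.7,[0.15,0.13,0.07],[-0.01,-0.01,-0.1]],
    [0.7,[0.14,0.15,0.07],[0.0,-0.01,-0.09]],
    [0.7,[0.13,0.16,0.07],[0.0,-0.01,-0.1]],
    [0.7,[0.0,0.0,0.0],[0.0,0.0,0.0]],
  ],
)

```text
t: 18.68
ee_pos: [630.8, 3.9, 124.2]
orientation: [-2.261, -1.5, -0.707]
ft_force: [0.5, 0.6, -0.6]
width: 74.8
grasp_force: 0.0
```

Run:
```python
from task import *
b,th,m=BL
P,R,bt,ba=grasp(b,th,35,1)
rows([(P,R,6,.7),(P,R,1,.7)])
```

```text
[[0.7, [-0.21, 0.01, 0.29], [0.0, 0.0, 0.0]], [0.7, [-0.22, 0.0, 0.29], [0.0, 0.0, 0.0]], [0.7, [-0.21, 0.01, 0.3], [0.0, 0.0, 0.0]], [0.7, [-0.22, 0.0, 0.29], [0.0, 0.0, 0.0]], [0.7, [-0.21, 0.01, 0.29], [-0.01, 0.0, 0.0]], [0.7, [-0.22, 0.0, 0.29], [0.0, 0.0, 0.0]], [0.7, [0.0, 0.0, 0.0], [0.0, 0.0, 0.0]]]
n 7 end [630.8   0.9  15.5] [-2.273 -1.499 -0.721]
```

>>> apply_moves(
  targets=[
    [0.7,[-0.21,0.01,0.29],[0.0,0.0,0.0]],
    [0.7,[-0.22,0.0,0.29],[0.0,0.0,0.0]],
    [0.7,[-0.21,0.01,0.3],[0.0,0.0,0.0]],
    [0.7,[-0.22,0.0,0.29],[0.0,0.0,0.0]],
    [0.7,[-0.21,0.01,0.29],[-0.01,0.0,0.0]],
    [0.7,[-0.22,0.0,0.29],[0.0,0.0,0.0]],
    [0.7,[0.0,0.0,0.0],[0.0,0.0,0.0]],
  ],
)

```text
t: 19.55
ee_pos: [629.8, -0.7, 14.6]
orientation: [-2.274, -1.497, -0.719]
ft_force: [-0.5, 0.1, -0.4]
width: 74.5
grasp_force: 0.0
```

>>> apply_moves(
  targets=[
    [-0.2,[0.0,0.0,0.0],[0.0,0.0,0.0]],
    [-0.2,[0.0,0.0,0.0],[0.0,0.0,0.0]],
    [-0.2,[0.0,0.0,0.0],[0.0,0.0,0.0]],
    [-0.2,[0.0,0.0,0.0],[0.0,0.0,0.0]],
    [-0.2,[0.0,0.0,0.0],[0.0,0.0,0.0]],
  ],
)

```text
t: 20.18
ee_pos: [631.0, -0.8, 17.1]
orientation: [-2.274, -1.5, -0.723]
ft_force: [-2.2, -2.0, 5.3]
width: 48.1
grasp_force: 30.0
```

Run:
```python
from task import *
b,th,m=BL
print(held(b,th)); transfer(m,70,np.array([-30.,-80.,190]),110,70,26)
```

```text
(array([-0.81983842,  0.        , -0.57259494]), array([44.91948203,  0.        , 15.63728541]))
q [-0.45  0.45  1.78  0.72  1.06 -0.45] [-0.57  0.57  2.27  1.17  1.05  1.91]
[[-0.2, [0.09, 0.01, -0.45], [0.0, 0.0, 0.0]], [-0.2, [0.08, 0.02, -0.46], [0.0, 0.0, 0.0]], [-0.2, [0.09, 0.01, -0.45], [0.0, 0.0, 0.0]], [-0.2, [0.08, 0.01, -0.46], [0.0, 0.0, 0.0]], [-0.2, [0.09, 0.02, -0.45], [0.0, 0.0, 0.0]], [-0.2, [0.09, 0.01, -0.46], [0.0, 0.0, 0.0]], [-0.2, [0.08, 0.01, -0.45], [0.0, 0.0, 0.0]], [-0.2, [0.09, 0.02, -0.46], [0.0, 0.0, 0.0]]]
[[-0.2, [0.09, 0.01, -0.45], [0.0, 0.0, 0.0]], [-0.2, [-0.05, -0.18, 0.12], [0.01, 0.01, 0.07]], [-0.2, [-0.07, -0.18, 0.11], [0.0, 0.01, 0.08]], [-0.2, [-0.09, -0.17, 0.11], [0.01, 0.0, 0.07]], [-0.2, [-0.1, -0.15, 0.11], [0.01, 0.01, 0.08]], [-0.2, [-0.12, -0.14, 0.11], [0.01, 0.01, 0.07]], [-0.2, [-0.13, -0.13, 0.1], [0.01, 0.0, 0.08]], [-0.2, [-0.14, -0.11, 0.1], [0.01, 0.01, 0.07]]]
[[-0.2, [-0.15, -0.1, 0.1], [0.01, 0.0, 0.08]], [-0.2, [-0.16, -0.07, 0.09], [0.01, 0.0, 0.07]], [-0.2, [-0.17, -0.06, 0.1], [0.01, 0.01, 0.08]], [-0.2, [-0.17, -0.0
[... 2590 characters left out ...]
11. 108.] cap [413.  -3. 195.]
26 tcp [465.   9. 132.] base [497.  -8. 102.] cap [411.   5. 198.]
27 tcp [458.  14. 130.] base [487.  -3.  96.] cap [408.  10. 199.]
28 tcp [451.  19. 128.] base [476.   1.  92.] cap [407.  16. 202.]
29 tcp [444.  24. 127.] base [464.   6.  88.] cap [407.  20. 204.]
30 tcp [437.  28. 125.] base [453.  10.  84.] cap [406.  25. 205.]
31 tcp [430.  33. 124.] base [441.  16.  81.] cap [406.  28. 206.]
32 tcp [423.  38. 123.] base [428.  22.  79.] cap [405.  30. 206.]
33 tcp [416.  42. 122.] base [417.  28.  77.] cap [405.  33. 206.]
34 tcp [410.  47. 122.] base [406.  35.  76.] cap [406.  35. 206.]
35 tcp [410.  47. 122.] base [406.  35.  76.] cap [406.  35. 206.]
```

>>> apply_moves(
  targets=[
    [-0.2,[0.09,0.01,-0.45],[0.0,0.0,0.0]],
    [-0.2,[0.08,0.02,-0.46],[0.0,0.0,0.0]],
    [-0.2,[0.09,0.01,-0.45],[0.0,0.0,0.0]],
    [-0.2,[0.08,0.01,-0.46],[0.0,0.0,0.0]],
    [-0.2,[0.09,0.02,-0.45],[0.0,0.0,0.0]],
    [-0.2,[0.09,0.01,-0.46],[0.0,0.0,0.0]],
    [-0.2,[0.08,0.01,-0.45],[0.0,0.0,0.0]],
    [-0.2,[0.09,0.02,-0.46],[0.0,0.0,0.0]],
  ],
)

```text
t: 21.18
ee_pos: [603.9, -72.6, 186.8]
orientation: [-2.275, -1.499, -0.722]
ft_force: [-1.0, -0.0, -1.7]
width: 48.1
grasp_force: 29.9
```

>>> apply_moves(
  targets=[
    [-0.2,[0.09,0.01,-0.45],[0.0,0.0,0.0]],
    [-0.2,[-0.05,-0.18,0.12],[0.01,0.01,0.07]],
    [-0.2,[-0.07,-0.18,0.11],[0.0,0.01,0.08]],
    [-0.2,[-0.09,-0.17,0.11],[0.01,0.0,0.07]],
    [-0.2,[-0.1,-0.15,0.11],[0.01,0.01,0.08]],
    [-0.2,[-0.12,-0.14,0.11],[0.01,0.01,0.07]],
    [-0.2,[-0.13,-0.13,0.1],[0.01,0.0,0.08]],
    [-0.2,[-0.14,-0.11,0.1],[0.01,0.01,0.07]],
  ],
)

```text
t: 22.18
ee_pos: [546.4, -46.5, 168.4]
orientation: [-2.436, -0.447, -0.463]
ft_force: [0.3, -0.4, -2.5]
width: 48.1
grasp_force: 29.9
```

>>> apply_moves(
  targets=[
    [-0.2,[-0.15,-0.1,0.1],[0.01,0.0,0.08]],
    [-0.2,[-0.16,-0.07,0.09],[0.01,0.0,0.07]],
    [-0.2,[-0.17,-0.06,0.1],[0.01,0.01,0.08]],
    [-0.2,[-0.17,-0.04,0.08],[0.0,0.0,0.07]],
    [-0.2,[-0.18,-0.03,0.09],[0.01,0.0,0.08]],
    [-0.2,[-0.17,0.0,0.08],[0.01,0.0,0.08]],
    [-0.2,[-0.17,0.01,0.07],[0.01,0.0,0.07]],
    [-0.2,[-0.17,0.03,0.08],[0.01,-0.01,0.08]],
  ],
)

```text
t: 23.18
ee_pos: [486.2, -5.9, 139.4]
orientation: [-2.21, 0.668, -0.013]
ft_force: [-0.0, 0.8, -2.8]
width: 47.9
grasp_force: 29.9
```

>>> apply_moves(
  targets=[
    [-0.2,[-0.16,0.05,0.07],[0.01,0.0,0.07]],
    [-0.2,[-0.15,0.07,0.07],[0.01,0.0,0.08]],
    [-0.2,[-0.15,0.08,0.06],[0.0,0.0,0.08]],
    [-0.2,[-0.13,0.1,0.07],[0.01,-0.01,0.07]],
    [-0.2,[-0.13,0.1,0.06],[0.01,0.0,0.08]],
    [-0.2,[-0.11,0.12,0.05],[0.0,-0.01,0.08]],
    [-0.2,[-0.09,0.13,0.06],[0.01,0.0,0.07]],
    [-0.2,[-0.08,0.14,0.04],[0.0,-0.01,0.08]],
  ],
)

```text
t: 24.18
ee_pos: [430.1, 32.6, 124.4]
orientation: [-1.609, 1.582, 0.488]
ft_force: [1.2, -0.2, -2.4]
width: 48.1
grasp_force: 29.9
```

>>> apply_moves(
  targets=[
    [-0.2,[-0.07,0.15,0.05],[0.01,-0.01,0.08]],
    [-0.2,[-0.04,0.15,0.05],[0.0,0.0,0.07]],
    [-0.2,[-0.04,0.15,0.04],[0.0,-0.01,0.08]],
    [-0.2,[0.0,0.0,0.0],[0.0,0.0,0.0]],
  ],
)

```text
t: 24.68
ee_pos: [410.0, 46.8, 121.7]
orientation: [-1.303, 1.851, 0.684]
ft_force: [0.2, -0.2, -2.3]
width: 48.1
grasp_force: 29.9
```

Run:
```python
from task import *
approach(BL[2],70,16,6)
im=ctrl.get_image("top")
p,R=cur();bt,ba=map(np.array,json.load(open("held.json")));c=p+R.apply(ba+bt*130);print("cap pred",(proj(im,c)-[220,180])*4,c)
x=im["pixels"][180:320,220:400];cv2.imwrite("pics/c4.png",cv2.resize(x,None,fx=4,fy=4,interpolation=cv2.INTER_CUBIC))
```

```text
tilt now 0.23 base now [405.6  34.8  75.8]
[[-0.2, [-0.06, 0.0, 0.4], [0.0, 0.0, 0.0]], [-0.2, [-0.06, 0.0, 0.41], [0.0, 0.0, 0.0]], [-0.2, [-0.07, -0.01, 0.4], [0.0, 0.0, 0.0]], [-0.2, [-0.06, 0.0, 0.41], [0.0, 0.0, 0.0]], [-0.2, [-0.06, 0.0, 0.4], [0.0, 0.0, 0.0]], [-0.2, [-0.06, 0.0, 0.41], [0.0, 0.0, 0.0]], [-0.2, [0.0, 0.0, 0.0], [0.0, 0.0, 0.0]]]
n 7 end [447.5 150.6  67.6] [-1.303  1.851  0.684]
cap pred [296.02165474 497.38638128] [405.96002742  34.1853817  205.81081507]
```

View pics/c4.png

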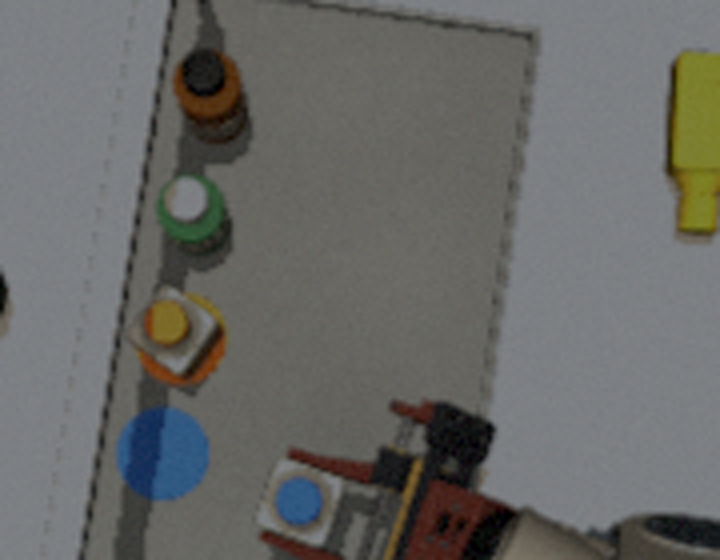

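The blue cap is at (299,500) against a predicted (296,497): upright and well held. Moving it over its mark.

>>> apply_moves(
  targets=[
    [-0.2,[-0.06,0.0,0.4],[0.0,0.0,0.0]],
    [-0.2,[-0.06,0.0,0.41],[0.0,0.0,0.0]],
    [-0.2,[-0.07,-0.01,0.4],[0.0,0.0,0.0]],
    [-0.2,[-0.06,0.0,0.41],[0.0,0.0,0.0]],
    [-0.2,[-0.06,0.0,0.4],[0.0,0.0,0.0]],
    [-0.2,[-0.06,0.0,0.41],[0.0,0.0,0.0]],
    [-0.2,[0.0,0.0,0.0],[0.0,0.0,0.0]],
  ],
)

```text
t: 25.6
ee_pos: [447.7, 151.6, 67.1]
orientation: [-1.306, 1.849, 0.685]
ft_force: [-0.5, 0.2, -2.1]
width: 47.7
grasp_force: 29.9
```

Run:
```python
from task import *
approach(BL[2],70,4,5,1)
```

```text
tilt now 0.22 base now [443.4 139.6  21.3]
[[-0.2, [0.04, 0.0, 0.02], [0.0, 0.0, 0.0]], [-0.2, [0.04, 0.0, 0.02], [0.0, 0.0, 0.0]], [-0.2, [0.04, 0.0, 0.03], [0.0, 0.0, 0.0]], [-0.2, [0.04, 0.0, 0.02], [0.0, 0.0, 0.0]], [-0.2, [0.04, -0.01, 0.02], [0.0, 0.0, 0.0]], [-0.2, [0.0, 0.0, 0.0], [0.0, 0.0, 0.0]]]
n 6 end [447.8 150.3  55.8] [-1.306  1.849  0.685]
```

>>> apply_moves(
  targets=[
    [-0.2,[0.04,0.0,0.02],[0.0,0.0,0.0]],
    [-0.2,[0.04,0.0,0.02],[0.0,0.0,0.0]],
    [-0.2,[0.04,0.0,0.03],[0.0,0.0,0.0]],
    [-0.2,[0.04,0.0,0.02],[0.0,0.0,0.0]],
    [-0.2,[0.04,-0.01,0.02],[0.0,0.0,0.0]],
    [-0.2,[0.0,0.0,0.0],[0.0,0.0,0.0]],
  ],
)

```text
t: 26.35
ee_pos: [447.4, 149.6, 55.8]
orientation: [-1.302, 1.852, 0.686]
ft_force: [0.7, 0.9, -2.9]
width: 48.1
grasp_force: 29.9
```

>>> apply_moves(
  targets=[
    [-0.2,[0.016,0.0,0.012],[0.0,0.0,0.0]],
    [-0.2,[0.016,0.0,0.012],[0.0,0.0,0.0]],
  ],
)

```text
t: 26.6
ee_pos: [447.4, 149.8, 53.9]
orientation: [-1.302, 1.852, 0.685]
ft_force: [0.7, 0.3, -2.1]
width: 47.8
grasp_force: 29.9
```

>>> apply_moves(
  targets=[
    [-0.2,[0.016,0.0,0.012],[0.0,0.0,0.0]],
  ],
)

```text
t: 26.72
ee_pos: [447.4, 149.8, 52.9]
orientation: [-1.302, 1.852, 0.685]
ft_force: [1.0, 0.3, -2.3]
width: 48.0
grasp_force: 29.9
```

>>> apply_moves(
  targets=[
    [-0.2,[0.016,0.0,0.012],[0.0,0.0,0.0]],
  ],
)

```text
t: 26.85
ee_pos: [447.4, 149.9, 51.9]
orientation: [-1.302, 1.852, 0.686]
ft_force: [-0.7, -0.4, 1.5]
width: 48.1
grasp_force: 29.9
```

>>> apply_moves(
  targets=[
    [-0.2,[0.016,0.0,0.012],[0.0,0.0,0.0]],
  ],
)

```text
t: 26.98
ee_pos: [447.5, 150.2, 51.9]
orientation: [-1.301, 1.85, 0.686]
ft_force: [-4.1, -8.6, 14.4]
width: 48.0
grasp_force: 30.0
```

Contact. Release and back off along the tool.

>>> apply_moves(
  targets=[
    [-0.2,[-0.01,0,-0.008],[0,0,0]],
    [0.05,[0,0,0],[0,0,0]],
    [0.15,[0,0,0],[0,0,0]],
    [0.3,[0,0,0],[0,0,0]],
    [0.3,[0,0,0],[0,0,0]],
  ],
)

```text
t: 27.6
ee_pos: [447.4, 149.9, 51.6]
orientation: [-1.302, 1.852, 0.685]
ft_force: [-0.2, -0.1, -0.9]
width: 57.3
grasp_force: 0.0
```

>>> apply_moves(
  targets=[
    [0.3,[0,0,-0.2],[0,0,0]],
    [0.3,[0,0,-0.4],[0,0,0]],
    [0.3,[0,0,-0.6],[0,0,0]],
    [0.3,[0,0,-0.8],[0,0,0]],
    [0.3,[0,0,-0.8],[0,0,0]],
    [0.3,[0,0,-0.8],[0,0,0]],
    [0.3,[0,0,-0.8],[0,0,0]],
    [0.3,[0,0,-0.2],[0,0,0]],
  ],
)

```text
t: 28.6
ee_pos: [384.3, -30.3, 183.6]
orientation: [-1.301, 1.853, 0.68]
ft_force: [0.7, 0.2, 0.2]
width: 57.0
grasp_force: 0.0
```

Run:
```python
from h import *
im=ctrl.get_image("top");x=im["pixels"][180:320,220:400];cv2.imwrite("pics/c5.png",cv2.resize(x,None,fx=4,fy=4,interpolation=cv2.INTER_CUBIC))
for m in((527.2,124.9),(443.2,138.3)): print((proj(im,[*m,136])-[220,180])*4)
for l in("orange_bottle","blue_bottle"): print(l,[(round(d["score"],2),back(im,d["xy"],6).round(1)) for d in ctrl.pinpoint(l,"top")[:4]])
s=ctrl.get_image("side")["pixels"][150:350,160:400];cv2.imwrite("pics/s5.png",cv2.resize(s,None,fx=3,fy=3,interpolation=cv2.INTER_CUBIC));o=ctrl.get_obs();print(o["t"],o["ee_pos"])
```

```text
[162.89084269 319.01727478]
[142.66874364 444.63494412]
orange_bottle [(0.88, array([533. , 114.3,   6. ]))]
blue_bottle [(0.89, array([ 728.7, -271.9,    6. ])), (0.88, array([482.8, 443.3,   6. ])), (0.8, array([444.7, 130.7,   6. ]))]
28.8 [383.78021971 -27.5257743  182.25327353]
```

View pics/c5.png

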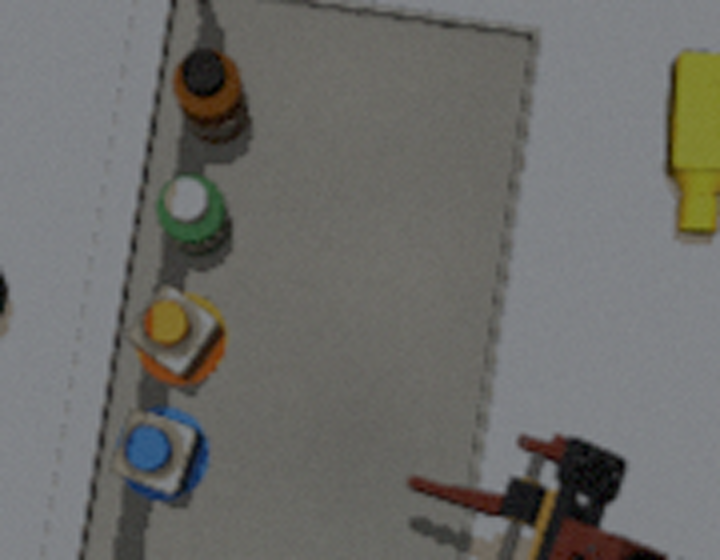

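View pics/s5.png

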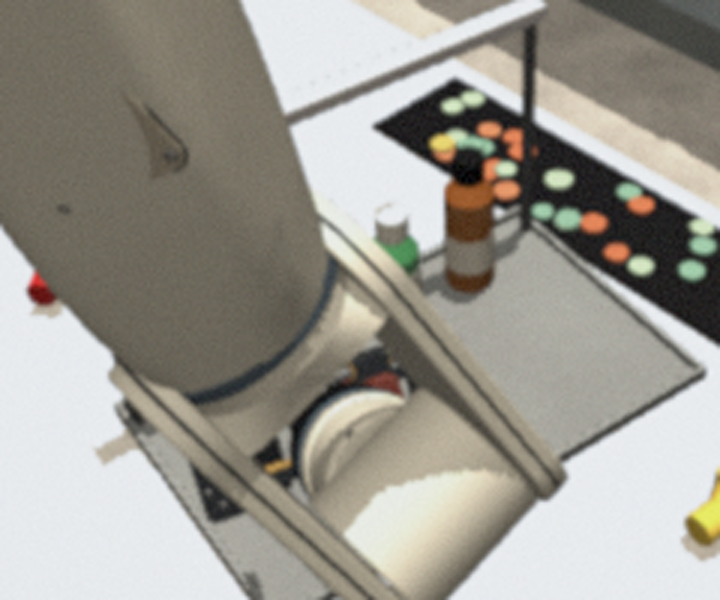

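In the top view, both bottles stand centred on their marks. The caps are at (167,323) and (148,448), within about 1 px (3 mm) of the ideal positions. The neighbours are unmoved, the gripper is clear, and the arm hides the row in the side view. Handing in.

>>> apply_moves(
  targets=[
    [0.3,[0,0,0],[0,0,0]],
    [0.3,[0,0,0],[0,0,0]],
  ],
)

```text
t: 29.05
ee_pos: [383.9, -27.4, 182.2]
orientation: [-1.303, 1.852, 0.688]
ft_force: [-0.2, 0.8, 0.0]
width: 57.0
grasp_force: 0.0
```

```bash
python3 -c "
from workcell import ctrl
print(ctrl.close_job())"
```

```text
the job is handed in; nothing more can be done
None
```

Both bottles stand upright on the marks of their own cap colours, about 3 mm off centre in the last top view; the standing bottles there had not moved, and I handed the job in at about 29 s, with no verdict returned.

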